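Clear the glass chips off the marver plate

TASK

First rescue the finished pendant (the smooth oval with a loop) from the steel plate and lay it, without dropping it, in the low wooden tray beside the plate. Then take the scraper block by its handle and wipe all six glass chips off the plate into the deep metal pan on the other side, without taking chips in the fingers. Finally stand the scraper upright on its cork pad again, let go, and leave everything else where it is.

Things in the scene. Friction and masses are not known exactly. Their poses are not given: they have to be found in the camera images.
- plate: Dark steel marver plate on pale fire bricks, fixed to the bench; 200 mm (its x) by 260 mm (its y). Origin at bench level under its centre, z up; its flat top is 45 mm above the bench. Along both x edges runs a fence 8 mm wide and 10 mm high, leaving a flat 184 mm wide between the fences; the two y ends are open, with the pan below one end and the tray below the other. The slab is 12 mm thick.
- plate_top (a point): Centre of the plate's flat top, 45 mm above the bench, axes as the plate's.
- pan: Deep pan of bare sheet metal with a loop handle at each x end, fixed to the bench; 210 mm (x) by 120 mm (y), walls 3 mm thick and 30 mm high, undivided. Origin at bench level under its centre, axes as the plate's. It is tucked 10 mm under one open end of the plate, either the +y or the -y end; its centre is 180 mm from the plate's.
- pan_in (a point): Centre of the pan's inner floor, 3 mm above the bench.
- tray: Low wooden tray with a cork floor, fixed to the bench; 210 mm (x) by 120 mm (y), walls 6 mm thick and 20 mm high, floor 9 mm above the bench. Origin at bench level under its centre, axes as the plate's. Tucked 10 mm under the plate's other open end, its centre 180 mm from the plate's.
- tray_in (a point): Centre of the tray's inner floor, 9 mm above the bench.
- pad: Flat cork pad, 150 mm (x) by 70 mm (y) by 5 mm thick, fixed to the bench to the left or right of the plate. Origin under its centre at bench level. The scraper stands on it.
- scraper: Scraper block standing upright, about 0.25 kg: a black bar 110 mm long (x), 24 mm thick (y), 22 mm high, with an upright pale wooden handle on top, 60 mm long (x), 20 mm thick (y), 45 mm high; 67 mm high in all. Origin at the centre of the bar's underside, z up.
- pendant: Finished glass pendant lying flat among the chips on the plate: a smooth oval 46 mm long (x), 24 mm wide (y), 12 mm thick, with a small loop at its +x end reaching 30 mm from the centre; about 35 g. Origin at the centre of its underside.
- chip1: Rough angular chip of the same glass, about 20 by 15 mm and 10 to 13 mm high, 12 g, lying on the plate. Origin at the centre of its underside.
- chip2: Rough angular chip of the same glass, about 20 by 15 mm and 10 to 13 mm high, 12 g, lying on the plate. Origin at the centre of its underside.
- chip3: Rough angular chip of the same glass, about 20 by 15 mm and 10 to 13 mm high, 12 g, lying on the plate. Origin at the centre of its underside.
- chip4: Rough angular chip of the same glass, about 20 by 15 mm and 10 to 13 mm high, 12 g, lying on the plate. Origin at the centre of its underside.
- chip5: Rough angular chip of the same glass, about 20 by 15 mm and 10 to 13 mm high, 12 g, lying on the plate. Origin at the centre of its underside.
- chip6: Rough angular chip of the same glass, about 20 by 15 mm and 10 to 13 mm high, 12 g, lying on the plate. Origin at the centre of its underside.
- torch: Brass bench torch on a 130 by 90 mm foot, about 110 mm high, fixed to the bench on the other side of the plate from the pad. Origin under its foot's centre. Bystander.
- pliers: Pliers with red grips, 165 mm long, lying on the bench before the plate. Origin under the pivot. Bystander.
- reamer: Wood-handled reamer, 180 mm long, 14 mm high, lying before the plate. Origin under its middle. Bystander.
- mould: Round brass marble mould, 52 mm across, 30 mm high, behind the plate. Origin under its centre. Bystander.
- jar: Small glass jar, 48 mm across, 60 mm high. Origin under its centre. Bystander.
- glasses: Dark safety glasses, about 130 mm wide, lying on the bench. Origin under the bridge. Bystander.

How it is judged:
On the way, in this order (a step that is already met when the one before it is completed fails the run):
1. the pendant lies released in the tray (x of pendant in the frame of tray_in between -0.099 and 0.099 m and y of pendant in the frame of tray_in between -0.056 and 0.056 m and z of pendant in the frame of tray_in between -0.005 and 0.02 m and linear speed of pendant below 0.03 m/s and contact force between pendant and the fingers below 0.1 N), for 0.2 s.
2. the scraper, held in the fingers, is down on the plate (contact force between scraper and the fingers above 1 N and x of scraper in the frame of plate_top between -0.1 and 0.1 m and y of scraper in the frame of plate_top between -0.14 and 0.14 m and z of scraper in the frame of plate_top between -0.01 and 0.012 m), for 0.1 s.
3. all six chips are in the pan while the scraper is still held (contact force between scraper and the fingers above 1 N and x of chip1 in the frame of pan_in between -0.105 and 0.105 m and y of chip1 in the frame of pan_in between -0.06 and 0.06 m and z of chip1 in the frame of pan_in between -0.01 and 0.035 m and x of chip2 in the frame of pan_in between -0.105 and 0.105 m and y of chip2 in the frame of pan_in between -0.06 and 0.06 m and z of chip2 in the frame of pan_in between -0.01 and 0.035 m and x of chip3 in the frame of pan_in between -0.105 and 0.105 m and y of chip3 in the frame of pan_in between -0.06 and 0.06 m and z of chip3 in the frame of pan_in between -0.01 and 0.035 m and x of chip4 in the frame of pan_in between -0.105 and 0.105 m and y of chip4 in the frame of pan_in between -0.06 and 0.06 m and z of chip4 in the frame of pan_in between -0.01 and 0.035 m and x of chip5 in the frame of pan_in between -0.105 and 0.105 m and y of chip5 in the frame of pan_in between -0.06 and 0.06 m and z of chip5 in the frame of pan_in between -0.01 and 0.035 m and x of chip6 in the frame of pan_in between -0.105 and 0.105 m and y of chip6 in the frame of pan_in between -0.06 and 0.06 m and z of chip6 in the frame of pan_in between -0.01 and 0.035 m), for 0.1 s.
At the end, for the whole second after the job is handed in: All six chips lie inside the pan (below its rim or at most a few mm over it); the pendant lies at rest inside the tray on its floor; the scraper stands upright (within 7 degrees), at rest and released, on its cork pad (its centre within 55 mm along and 40 mm across of the pad's centre) (all of step 1 and x of chip1 in the frame of pan_in between -0.105 and 0.105 m and y of chip1 in the frame of pan_in between -0.06 and 0.06 m and z of chip1 in the frame of pan_in between -0.01 and 0.035 m and x of chip2 in the frame of pan_in between -0.105 and 0.105 m and y of chip2 in the frame of pan_in between -0.06 and 0.06 m and z of chip2 in the frame of pan_in between -0.01 and 0.035 m and x of chip3 in the frame of pan_in between -0.105 and 0.105 m and y of chip3 in the frame of pan_in between -0.06 and 0.06 m and z of chip3 in the frame of pan_in between -0.01 and 0.035 m and x of chip4 in the frame of pan_in between -0.105 and 0.105 m and y of chip4 in the frame of pan_in between -0.06 and 0.06 m and z of chip4 in the frame of pan_in between -0.01 and 0.035 m and x of chip5 in the frame of pan_in between -0.105 and 0.105 m and y of chip5 in the frame of pan_in between -0.06 and 0.06 m and z of chip5 in the frame of pan_in between -0.01 and 0.035 m and x of chip6 in the frame of pan_in between -0.105 and 0.105 m and y of chip6 in the frame of pan_in between -0.06 and 0.06 m and z of chip6 in the frame of pan_in between -0.01 and 0.035 m and x of scraper in the frame of pad between -0.055 and 0.055 m and y of scraper in the frame of pad between -0.04 and 0.04 m and z of scraper in the frame of pad between 0 and 0.012 m and angle between scraper's own z axis and vertical below 0.12 rad and linear speed of scraper below 0.03 m/s); the robot touches nothing.
It fails at once if the pendant is dropped or flung (free of the fingers and faster than 0.8 m/s) (linear speed of pendant above 0.8 m/s and contact force between pendant and the fingers below 0.1 N).
It fails at once if a chip is gripped or pressed by the fingers (over 3 N) (contact force between any of chip1, chip2, chip3, chip4, chip5, chip6 and the fingers above 3 N).
It fails at once if the pliers, reamer, mould, jar or glasses are moved more than 30 mm (distance of any of pliers, reamer, mould, jar, glasses from where it was at the start of the episode above 0.03 m).
It also fails if it takes over 69 s, if anything falls off the work surface, if the arm or the gripper's body presses on something with over 40 N, if the wrist force passes 120 N, or if a joint passes its speed limit or range.

ROBOT

A 6-joint arm with a two-finger parallel gripper is mounted at the origin on the work surface. World frame = base frame: x ahead of the robot, y to its left, z up, the work surface at z = 0. Lengths are in m, angles in rad, forces in N, time in s.
With the tool pointing down it reaches from about 0.375 to 0.9 m from the base axis. Payload 3.1 kg.
Tool frame: the origin (TCP) lies on the centre line of the jaws, within the pads' length; the fingertips stand 19 mm ahead of it and the grasp point (between the pads) is the TCP; z points along the fingers, y is the line along which they close (so a half turn about z gives the same grasp; the last joint's range is limited). The gripper opens to 85 mm and grips with 20 to 120 N. Pads are 22 mm wide; open, the fingers measure 114 mm over their backs; the gripper's body (76 mm by 85 mm) begins 54 mm behind the grasp point. The pads swing forward as they close: fully open they stand 13 mm farther back than shut.
Start: joints at [1.141, 0.527, 1.433, -0, 1.181, -0.178], TCP at [0.155, 0.605, 0.25] pointing down, gripper open.
Joint ranges: [-3.08, 3.08], [-0.75, 2.2], [0.22, 2.44], [-1.43, 4.57], [0, 2.65], [-2.85, 2.85]. Speed limits (rad/s): [2.79, 2.79, 3.14, 3.14, 3.14, 3.14].

INTERFACE

Orientations are given as a unit quaternion [x, y, z, w].
In Python, from station import manip, cams, sign_off gives the robot as it stands.
- The arm moves only by the tool carry_out, never from a script. Its argument "targets" is a list that holds one entry, the list of rows, each a list of 7 numbers: the shift along the tool's x, y, z in cm, then the turn, a rotation vector about the tool's x, y, z in degrees, then the finger opening in cm, from 0 to 8.54. A call has 1 to 12 rows; each row is the pose to reach, as a shift and turn from the pose commanded when the call began, along the tool's axes at that moment; what a row does not reach only later rows make up. A row lasts 1/12 s, in which the tool goes at most 41.7 mm and 7.16 degrees, less where a joint would pass 70% of its speed; a pose out of reach is approached as far as the arm can. A call with a gripper value outside its range is refused whole. The fingers move at their own pace and stop on an object; "force" is the grip in N (left out, the last holds). Time passes only in rows, so rows that repeat a pose let the fingers close. It gives the time, the measured TCP pose, the force, the opening and the grip force at its end, in the units of the state.
- manip.sense(): the state, without advancing time (a new reading comes with each control period).
- cams.snapshot(name): name is "scene" or "top" or "wrist"; returns the picture (420x560x3 uint8, red, green, blue); there is no depth.
- cams.camera_info(name): a dict with "K" (3x3 intrinsics, pixels), "k1" (the pictures are not rectified: a ray, as slopes to the right and down, at radius r is drawn at 1 + k1 r^2 times it, then the intrinsics apply), "T" (4x4, takes a point from camera to world coordinates). Camera axes: x right, y down, z forward; pixel columns grow to the right and rows downward; lengths in m; the calibration is good to about 2 mm. A picture is of the moment at which its call begins: read the wrist's pose just before it. camera_info takes no time and is no camera call; for the wrist camera it gives the pose at the moment of the call.
- sign_off(): hands the job in; it is judged then, once.
The state is a dict: "t": time; "q": joint angles; "qd": joint speeds; "tau": joint torques, N m; "tcp_pos": TCP position; "tool_rot": TCP orientation; "force": force on the tool from outside, world axes, zero at the start; "ft_torque": the same for the moment, N m; "finger_gap": opening from 0.0 (shut) to 1.0 (fully open); "gripper_force": force on a finger pad.
Only numpy, scipy, OpenCV 4.12 (cv2) and the standard library are available. Lean on these libraries where they do the work, as an engineer would, in place of code of your own. Each camera call takes 0.05 s, during which the arm holds its last target. There are 200 camera calls.

## Working session

There is one attempt and no reset: what is moved stays moved. The work goes in short steps, Python scripts to look and compute and a tool call to move; the robot and the scene stay as the last step left them, time stands still between calls to the robot, and variables do not carry over. Pictures are saved under pics/ and viewed, at most 10 in all, crops included, and the job is handed in when it is done.

Besides the shell and the picture viewer there is one more tool, called after ">>>" as a command line: name --argument value ..., lists and objects as JSON in quotes. carry_out: Moves the arm, as the interface text tells. Its arguments: {"type":"object","properties":{"targets":{"type":"array"},"force":{"type":"number"}},"required":["targets"]}

```bash
ls; mkdir -p pics; python3 - <<'E'
from station import manip,cams
import cv2,numpy as np
print(manip.sense())
for n in("top","scene"):
    im=cams.snapshot(n);cv2.imwrite(f"pics/{n}0.png",im[:,:,::-1]);i=cams.camera_info(n);print(n,np.round(i["K"],2).tolist(),i["k1"],np.round(i["T"],4).tolist())
    np.save(f"{n}0.npy",im)
E
```

```text
pics
{'t': 0.0, 'q': array([ 1.14152029e+00,  5.28488813e-01,  1.43390426e+00, -1.78221689e-06,
        1.18139323e+00, -1.78502287e-01]), 'qd': array([ 0.00014225, -0.00056824, -0.00109416, -0.00141622, -0.00060178,
       -0.00023365]), 'tau': array([-3.58295501e-04, -4.42351520e+01, -1.78021038e+01, -2.05556817e-04,
        8.51284247e-03,  5.39442283e-06]), 'tcp_pos': array([0.15478367, 0.60483333, 0.24931904]), 'tool_rot': array([ 1.25058171e-01,  9.92148805e-01, -1.04681700e-03, -3.27421061e-04]), 'force': array([-0.13940286,  0.22411471,  0.36599019]), 'ft_torque': array([0.01386261, 0.00112971, 0.02252575]), 'gripper_force': 0.0, 'finger_gap': 1.0029167275761854}
top [[470.4, 0.0, 277.23], [0.0, 470.4, 206.92], [0.0, 0.0, 1.0]] -0.09114983612313658 [[0.0159, -0.9879, 0.154, 0.4086], [-0.9999, -0.0154, 0.0045, -0.0176], [-0.0021, -0.154, -0.9881, 1.0865], [0.0, 0.0, 0.0, 1.0]]
scene [[426.42, 0.0, 278.82], [0.0, 426.42, 213.92], [0.0, 0.0, 1.0]] 0.019676185549709745 [[-0.5069, 0.5052, -0.6985, 1.3569], [0.8617, 0.2745, -0.4268, 0.4742], [-0.0239, -0.8182, -0.5744, 0.6752], [0.0, 0.0, 0.0, 1.0]]
```

View pics/top0.png

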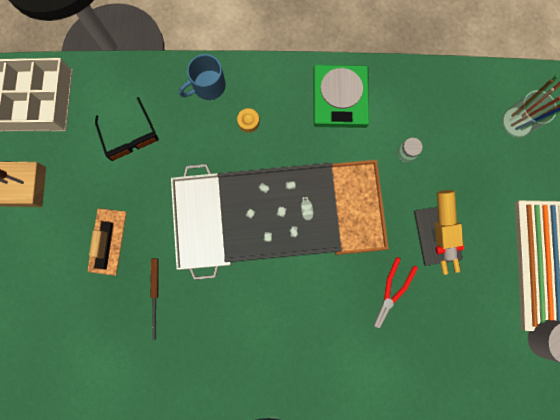

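View pics/scene0.png

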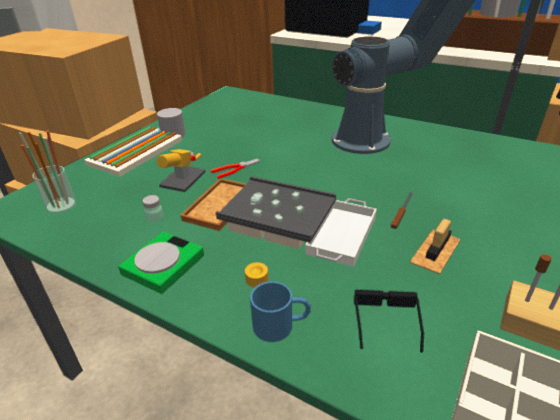

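The top view shows the plate at about (280,213), the white pan on its left (+y) and the cork tray on its right (-y). The pendant is at (307,208) among six chips. The scraper stands on its pad at (105,243). The pliers are at (390,300), the reamer at (154,300), the torch at (448,235) and the jar at (411,150).

```bash
cat > h.py <<'E'
import numpy as np,cv2
from scipy.spatial.transform import Rotation as R
def dist(info): return np.array([info["k1"],0,0,0,0.])
def ray(info,uv):
    p=cv2.undistortPoints(np.float64(uv).reshape(-1,1,2),np.float64(info["K"]),dist(info)).reshape(-1,2)
    T=np.array(info["T"]);d=np.c_[p,np.ones(len(p))]@T[:3,:3].T
    return T[:3,3],d
def plane(info,uv,z):
    o,d=ray(info,uv);return o+d*((z-o[2])/d[:,2])[:,None]
def proj(info,P):
    T=np.array(info["T"]);c=(np.atleast_2d(P)-T[:3,3])@T[:3,:3];s=c[:,:2]/c[:,2:]
    s=s*(1+info["k1"]*(s**2).sum(1,keepdims=True));K=np.array(info["K"])
    return s*[K[0,0],K[1,1]]+[K[0,2],K[1,2]]
def blobs(m,amin,amax):
    cs,_=cv2.findContours(m.astype(np.uint8),cv2.RETR_EXTERNAL,cv2.CHAIN_APPROX_NONE)
    return [c for c in cs if amin<cv2.contourArea(c)<amax]
E
python3 - <<'E'
from station import cams
from h import *
i=cams.camera_info("top");im=np.load("top0.npy");hsv=cv2.cvtColor(im,cv2.COLOR_RGB2HSV)
def show(n,m,z,a,b,off=0):
    for c in blobs(m,a,b):
        p=plane(i,c.reshape(-1,2)+0.0,z)[:,:2].astype(np.float32)*1000
        r=cv2.minAreaRect(p);print(n,np.round(c.mean((0,1))),np.round(r[0],1),np.round(r[1],1),round(r[2],1))
H,S,V=[hsv[...,k] for k in range(3)]
reg=np.zeros(H.shape,bool);reg[150:290,80:395]=1
show("plate",reg&(V<90)&(S<60),.045,3000,99999)
show("cork",reg&(H<20)&(S>70)&(V>90),.02,300,99999)
show("pan",reg&(V>180)&(S<40),.03,1500,99999)
r2=reg.copy();r2[:,:228]=0;r2[:,335:]=0;r2[:175]=0;r2[250:]=0
show("glass",r2&(V>115),.055,10,999)
show("bar",reg&(V<60)&(np.arange(560)[None]<130),.03,60,9999)
for p in [(307,208),(280,213),(105,243),(154,300)]: print(p,hsv[p[1],p[0]])
crop=cv2.resize(im[155:285,80:395,::-1],None,fx=2.5,fy=2.5,interpolation=cv2.INTER_CUBIC);cv2.imwrite("pics/c1.png",crop)
E
```

```text
plate [278. 212.] [560.9 -16.3] [201.9 258.6] 6.4
cork [106. 241.] [489.1 379.5] [ 70.4 147.9] 84.4
cork [358. 208.] [ 579.7 -194.3] [210.3 120.9] 6.2
pan [192. 216.] [538.4 163.4] [256.6 119.2] 6.4
glass [267. 236.] [503.2   7.4] [19.9 15.4] 1.0
glass [294. 231.] [516.3 -49.6] [22.2 15.4] 0.7
glass [250. 213.] [554.8  47.2] [16.  17.9] 64.3
glass [281. 211.] [559.8 -22. ] [18.3 20.5] 72.3
glass [306. 208.] [568.1 -78.3] [51.  25.1] 8.5
glass [264. 188.] [612.7  18.2] [22.5 15.7] 56.7
glass [290. 185.] [620.6 -41.8] [16.  20.2] 0.9
bar [105. 245.] [479.9 381.3] [ 28.3 105.5] 84.9
bar [113. 153.] [690.5 372.7] [24.2 48.1] 0.4
(307, 208) [ 44  27 216]
(280, 213) [ 40  28 216]
(105, 243) [ 16 140  84]
(154, 300) [ 5 21 74]
```

View pics/c1.png

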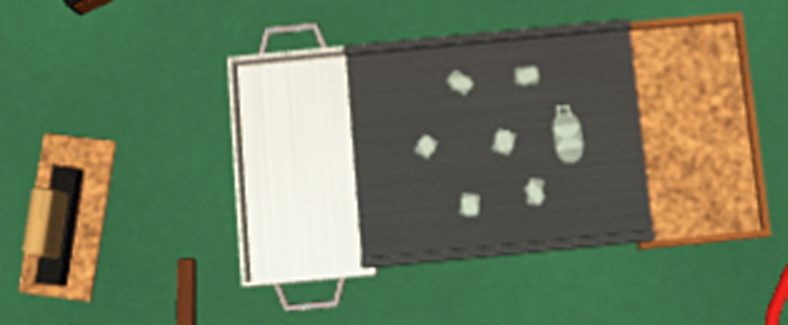

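The crop shows the plate, pan and tray aligned with a yaw of about 6.4°. The pendant's loop points up in the image (+x) at crop (563,108), and the chips are well clear of it. The pad and scraper are on the far left.

```bash
cat >> h.py <<'E'
def goal(s,x,y,z,yawy):
    "tool shift (cm) and turn (deg) from measured pose to TCP x,y,z (mm), tool down, tool y along yawy deg"
    Rt=R.from_quat(s["tool_rot"]);a=np.radians(yawy);Y=np.array([np.cos(a),np.sin(a),0]);Z=np.array([0,0,-1.])
    Rg=R.from_matrix(np.c_[np.cross(Y,Z),Y,Z])
    sh=Rt.inv().apply(np.array([x,y,z])/1000-s["tcp_pos"])*100
    print("shift",np.round(sh,2),"turn",np.round((Rt.inv()*Rg).as_rotvec(degrees=True),2))
E
python3 - <<'E'
from station import manip
from h import *
goal(manip.sense(),565,-79,200,98.5)
E
```

```text
shift [-56.71 -56.06   5.03] turn [ -0.1   -0.04 -22.87]
```

>>> carry_out --targets '[[[-56.7, -56.1, 5.0, 0, 0, -22.9, 8.5], [-56.7, -56.1, 5.0, 0, 0, -22.9, 8.5], [-56.7, -56.1, 5.0, 0, 0, -22.9, 8.5], [-56.7, -56.1, 5.0, 0, 0, -22.9, 8.5], [-56.7, -56.1, 5.0, 0, 0, -22.9, 8.5], [-56.7, -56.1, 5.0, 0, 0, -22.9, 8.5], [-56.7, -56.1, 5.0, 0, 0, -22.9, 8.5], [-56.7, -56.1, 5.0, 0, 0, -22.9, 8.5], [-56.7, -56.1, 5.0, 0, 0, -22.9, 8.5], [-56.7, -56.1, 5.0, 0, 0, -22.9, 8.5], [-56.7, -56.1, 5.0, 0, 0, -22.9, 8.5], [-56.7, -56.1, 5.0, 0, 0, -22.9, 8.5]]]'

```text
t: 1.1
tcp_pos: [0.4104, 0.1784, 0.219]
tool_rot: [-0.074, 0.997, 0.0, -0.0]
force: [1.0, 1.2, 0.5]
finger_gap: 0.993
gripper_force: 0.0
```

```bash
python3 - <<'E'
from station import manip
from h import *
s=manip.sense();print(s["tcp_pos"],s["q"]);goal(s,565,-79,200,98.5)
E
```

```text
[0.41038192 0.17835402 0.21904359] [ 1.59235849e-01  3.40084217e-01  1.89693414e+00  1.18660639e-04
  9.04898867e-01 -1.56047704e+00]
shift [-11.48 -27.74   1.9 ] turn [ 0.01 -0.02  0.03]
```

>>> carry_out --targets '[[[-11.5, -27.7, 1.9, 0, 0, 0, 5], [-11.5, -27.7, 1.9, 0, 0, 0, 5], [-11.5, -27.7, 1.9, 0, 0, 0, 5], [-11.5, -27.7, 1.9, 0, 0, 0, 5], [-11.5, -27.7, 1.9, 0, 0, 0, 5], [-11.5, -27.7, 1.9, 0, 0, 0, 5], [-11.5, -27.7, 1.9, 0, 0, 0, 5], [-11.5, -27.7, 1.9, 0, 0, 0, 5], [-11.5, -27.7, 1.9, 0, 0, 0, 5], [-11.5, -27.7, 1.9, 0, 0, 0, 5], [-11.5, -27.7, 1.9, 0, 0, 0, 5]]]'

```text
t: 2.02
tcp_pos: [0.5632, -0.075, 0.1998]
tool_rot: [-0.075, 0.997, 0.001, -0.001]
force: [0.4, 0.6, -0.6]
finger_gap: 0.591
gripper_force: 0.0
```

```bash
python3 - <<'E'
from station import manip,cams
from h import *
s=manip.sense();i=cams.camera_info("wrist");im=cams.snapshot("wrist");cv2.imwrite("pics/w1.png",im[:,:,::-1])
print(s["tcp_pos"],s["q"],s["finger_gap"]);T=np.array(i["T"]);print(T,i["K"])
np.save("w1.npy",im);import pickle;pickle.dump(i,open("w1.pkl","wb"))
E
```

```text
[ 0.56323089 -0.07503687  0.19978881] [-3.29266439e-01  5.16641453e-01  1.62614688e+00  4.88395157e-04
  1.00168747e+00 -2.05008614e+00] 0.5913761312915813
[[-0.14932324  0.95558752  0.2540769   0.4992831 ]
 [ 0.98878375  0.14351769  0.04134448 -0.08523752]
 [ 0.00304374  0.2574008  -0.96629993  0.32372218]
 [ 0.          0.          0.          1.        ]] [[305.05661841   0.         278.3908691 ]
 [  0.         305.05661841 215.07510986]
 [  0.           0.           1.        ]]
```

View pics/w1.png

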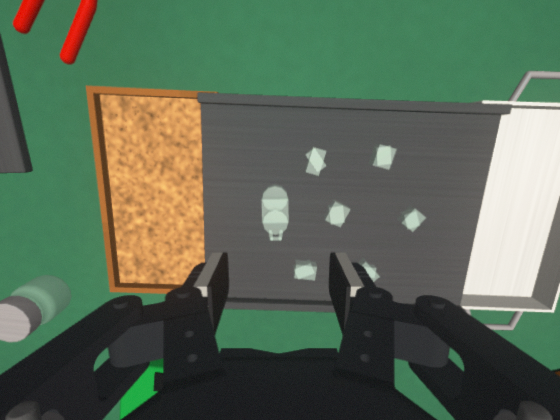

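The wrist view shows the pendant at (275,212), with its loop toward the fingers at (276,236). The six chips lie apart from it, and the tray is on the left and the pan on the right.

```bash
python3 - <<'E'
from station import manip
from h import *
import pickle
i=pickle.load(open("w1.pkl","rb"));im=np.load("w1.npy");hsv=cv2.cvtColor(im,cv2.COLOR_RGB2HSV)
m=(hsv[...,2]>90)&(hsv[...,0]>30);m[:,:215]=0;m[:,430:]=0;m[:130]=0;m[285:]=0
for c in blobs(m,60,5000):
    p=plane(i,c.reshape(-1,2)*1.,.051)[:,:2].astype(np.float32)*1000;r=cv2.minAreaRect(p);print(np.round(c.mean((0,1))),np.round(r[0],1),np.round(r[1],1),round(r[2],1))
# plate corners seen (fence top z .055, outer)
print(plane(i,[(200,94),(507,108)],.055)*1000)
goal(manip.sense(),564.6,-79,66,98.5)
E
```

```text
[369. 269.] [610.7  22.3] [28.3 10.8] 45.8
[305. 269.] [621.5 -40.1] [24.2 23. ] 89.2
[410. 218.] [555.6  47.5] [23.9 21.2] 58.8
[327. 213.] [559.1 -28.9] [40. 29.] 81.1
[308. 199.] [553.8 -48.8] [20.6 10.3] 65.8
[318. 159.] [518.4 -42.9] [29.7 45.5] 8.5
[384. 155.] [503.5   8.9] [22.9 23.9] 83.6
[272. 180.] [552.4 -88.3] [91.4 63.9] 4.8
[248. 137.] [ 508.1 -107.8] [16.8 56.8] 8.7
[[ 477.78914147 -152.74129289   55.        ]
 [ 451.31357495   99.44598629   55.        ]]
shift [-0.09 -0.46 13.4 ] turn [ 0.08 -0.11  0.12]
```

```bash
python3 - <<'E'
from h import *
import pickle
i=pickle.load(open("w1.pkl","rb"));im=np.load("w1.npy");hsv=cv2.cvtColor(im,cv2.COLOR_RGB2HSV)
for t in(110,125,140):
    m=(hsv[...,2]>t);m[:,:240]=0;m[:,290:]=0;m[:160]=0;m[250:]=0
    for c in blobs(m,200,5000):
        p=plane(i,c.reshape(-1,2)*1.,.051)[:,:2].astype(np.float32)*1000;r=cv2.minAreaRect(p);print(t,np.round(c.mean((0,1))),np.round(r[0],1),np.round(r[1],1),round(r[2],1))
E
```

```text
110 [275. 213.] [569.7 -77.4] [52.5 25. ] 9.1
125 [275. 213.] [570.2 -77.2] [51.6 24.8] 9.1
140 [275. 213.] [570.1 -76.9] [51.5 24.2] 8.5
```

>>> carry_out --targets '[[[-0.23, -0.34, 3.5, 0, 0, 0, 5], [-0.23, -0.34, 7, 0, 0, 0, 5], [-0.23, -0.34, 10, 0, 0, 0, 5], [-0.23, -0.34, 12, 0, 0, 0, 5], [-0.23, -0.34, 13, 0, 0, 0, 5], [-0.23, -0.34, 13.4, 0, 0, 0, 5], [-0.23, -0.34, 13.4, 0, 0, 0, 5], [-0.23, -0.34, 13.4, 0, 0, 0, 5]]]' --force 25

```text
t: 2.73
tcp_pos: [0.5683, -0.0793, 0.0674]
tool_rot: [-0.075, 0.997, -0.0, 0.001]
force: [0.8, -0.5, 0.9]
finger_gap: 0.587
gripper_force: 0.0
```

```bash
python3 - <<'E'
from station import manip
from h import *
s=manip.sense();print(s["tcp_pos"],s["force"]);goal(s,566,-78,66,98.5)
E
```

```text
[ 0.56827557 -0.07929312  0.06739628] [ 0.792973   -0.46424565  0.87835297]
shift [0.21 0.16 0.14] turn [-0.05  0.1   0.08]
```

>>> carry_out --targets '[[[0.15, 0.1, 0.1, 0, 0, 0, 5], [0.15, 0.1, 0.1, 0, 0, 0, 4], [0.15, 0.1, 0.1, 0, 0, 0, 3], [0.15, 0.1, 0.1, 0, 0, 0, 2], [0.15, 0.1, 0.1, 0, 0, 0, 1.5], [0.15, 0.1, 0.1, 0, 0, 0, 1.5], [0.15, 0.1, 0.1, 0, 0, 0, 1.5], [0.15, 0.1, 0.1, 0, 0, 0, 1.5], [0.15, 0.1, 0.1, 0, 0, 0, 1.5]]]' --force 25

```text
t: 3.48
tcp_pos: [0.5664, -0.0791, 0.0662]
tool_rot: [-0.074, 0.997, -0.0, 0.001]
force: [-0.5, 0.9, 6.3]
finger_gap: 0.269
gripper_force: 25.4
```

```bash
python3 - <<'E'
from station import manip
from h import *
s=manip.sense();print(s["tcp_pos"],s["force"])
E
```

```text
[ 0.56642915 -0.0790506   0.06622898] [-0.53800265  0.88054639  6.29763963]
```

>>> carry_out --targets '[[[0.15, 0.1, -1, 0, 0, 0, 1.5], [0.15, 0.1, -2.5, 0, 0, 0, 1.5], [0.15, 0.1, -4, 0, 0, 0, 1.5], [0.15, 0.1, -5, 0, 0, 0, 1.5], [0.15, 0.1, -5, 0, 0, 0, 1.5], [0.15, 0.1, -5, 0, 0, 0, 1.5]]]'

```text
t: 3.98
tcp_pos: [0.5645, -0.0782, 0.1159]
tool_rot: [-0.074, 0.997, -0.0, 0.001]
force: [-0.4, -0.0, -0.4]
finger_gap: 0.276
gripper_force: 24.7
```

```bash
python3 - <<'E'
from station import manip,cams
from h import *
s=manip.sense();print(s["tcp_pos"],s["force"],s["finger_gap"],s["gripper_force"]);goal(s,580.5,-198,116,96.4)
im=cams.snapshot("wrist");cv2.imwrite("pics/w2.png",im[:,:,::-1])
E
```

```text
[ 0.5645458  -0.07820826  0.11589317] [-0.40363499 -0.02969125 -0.40766755] 0.2763938184677254 24.68766530044377
shift [  0.2  -12.08  -0.  ] turn [-0.04  0.07  2.13]
```

View pics/w2.png

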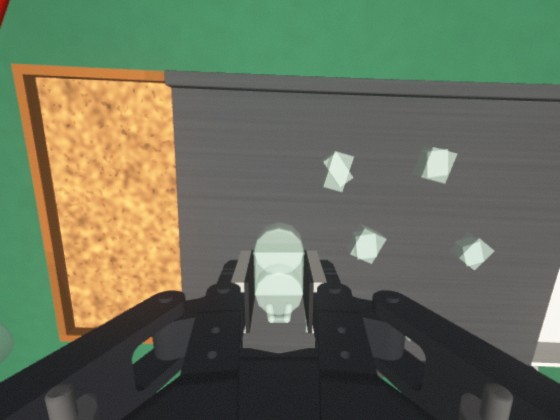

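The pendant is held level between the pads at (279,272) and lifted clear of the plate. Next I move over the tray.

>>> carry_out --targets '[[[0, -1.5, 0, 0, 0, 0.5, 1.5], [0.1, -4, 0, 0, 0, 1, 1.5], [0.1, -6.5, 0, 0, 0, 1.5, 1.5], [0.2, -9, 0, 0, 0, 2, 1.5], [0.2, -11, 0, 0, 0, 2, 1.5], [0.2, -12, 0, 0, 0, 2, 1.5], [0.2, -12.1, 2, 0, 0, 2, 1.5], [0.2, -12.1, 4.5, 0, 0, 2, 1.5], [0.2, -12.1, 6.5, 0, 0, 2, 1.5], [0.2, -12.1, 7.5, 0, 0, 2, 1.5], [0.2, -12.1, 7.9, 0, 0, 2, 1.5], [0.2, -12.1, 7.9, 0, 0, 2, 1.5]]]'

```text
t: 5.03
tcp_pos: [0.5796, -0.1977, 0.035]
tool_rot: [-0.057, 0.998, 0.001, -0.001]
force: [-0.1, -0.5, -0.3]
finger_gap: 0.275
gripper_force: 24.7
```

```bash
python3 - <<'E'
from station import manip,cams
from h import *
s=manip.sense();print(s["tcp_pos"],s["force"],s["finger_gap"],s["gripper_force"]);goal(s,580.5,-198,30,96.4)
E
```

```text
[ 0.57958999 -0.19769342  0.03502873] [-0.07124591 -0.53845497 -0.33025467] 0.274887905104144 24.690500870347023
shift [-0.09 -0.04  0.5 ] turn [ 0.09 -0.12  0.13]
```

>>> carry_out --targets '[[[0, 0, 0.2, 0, 0, 0, 1.5], [0, 0, 0.4, 0, 0, 0, 1.5], [0, 0, 0.5, 0, 0, 0, 1.5], [0, 0, 0.5, 0, 0, 0, 1.5], [0, 0, 0.5, 0, 0, 0, 1.5]]]'

```text
t: 5.45
tcp_pos: [0.5806, -0.1982, 0.0319]
tool_rot: [-0.057, 0.998, -0.0, 0.0]
force: [1.3, -0.1, -0.9]
finger_gap: 0.271
gripper_force: 24.7
```

>>> carry_out --targets '[[[0, 0, 0.1, 0, 0, 0, 1.5], [0, 0, 0.15, 0, 0, 0, 1.5], [0, 0, 0.2, 0, 0, 0, 1.5], [0, 0, 0.2, 0, 0, 0, 1.5]]]'

```text
t: 5.78
tcp_pos: [0.5805, -0.1981, 0.0303]
tool_rot: [-0.057, 0.998, -0.0, 0.0]
force: [-0.1, -0.5, 5.7]
finger_gap: 0.275
gripper_force: 25.4
```

>>> carry_out --targets '[[[0, 0, 0, 0, 0, 0, 2.6], [0, 0, 0, 0, 0, 0, 3.2], [0, 0, 0, 0, 0, 0, 4], [0, 0, 0, 0, 0, 0, 4], [0, 0, -2, 0, 0, 0, 4], [0, 0, -5, 0, 0, 0, 4], [0, 0, -9, 0, 0, 0, 4], [0, 0, -13, 0, 0, 0, 4], [0, 0, -16, 0, 0, 0, 4], [0, 0, -17, 0, 0, 0, 4], [0, 0, -17, 0, 0, 0, 4]]]'

```text
t: 6.7
tcp_pos: [0.582, -0.1989, 0.2027]
tool_rot: [-0.057, 0.998, -0.002, 0.003]
force: [0.5, -0.2, 0.1]
finger_gap: 0.472
gripper_force: 0.0
```

```bash
python3 - <<'E'
from station import manip,cams
from h import *
s=manip.sense();i=cams.camera_info("wrist");im=cams.snapshot("wrist");hsv=cv2.cvtColor(im,cv2.COLOR_RGB2HSV)
print(s["tcp_pos"],s["force"],s["q"]);goal(s,489,380,200,84.6)
m=(hsv[...,2]>120)&(hsv[...,0]>28);
P=proj(i,[[.58,-.198,.012]]);print(P)
for c in blobs(m,200,5000):
    if np.linalg.norm(c.mean((0,1))-P)>60: continue
    p=plane(i,c.reshape(-1,2)*1.,.015)[:,:2].astype(np.float32)*1000;r=cv2.minAreaRect(p);print(np.round(c.mean((0,1))),np.round(r[0],1),np.round(r[1],1),round(r[2],1))
# scraper from two views
i2=cams.camera_info("top");im=np.load("top0.npy");hsv=cv2.cvtColor(im,cv2.COLOR_RGB2HSV)
print(proj(i2,[[.489,.3795,.067],[.489,.3795,.027],[.489,.3795,.005]]))
E
```

```text
[ 0.58202002 -0.19894811  0.20265451] [ 0.47953617 -0.18434959  0.07045039] [-5.10827798e-01  5.67030995e-01  1.51038592e+00 -4.55089617e-06
  1.05690716e+00 -2.19570698e+00]
shift [ 2.65 58.58  0.  ] turn [-0.21  0.36 11.94]
[[280.20080755 194.2973704 ]]
[280. 195.] [ 580.8 -198.1] [22.2 21. ] 6.6
[[ 98.47932812 239.39145282]
 [105.00734559 240.90795402]
 [108.40240056 241.69541668]]
```

>>> carry_out --targets '[[[0.5, 4, 0, 0, 0, 1, 6], [0.5, 8, 0, 0, 0, 2, 6], [1, 12, 0, 0, 0, 4, 6], [1, 16, 0, 0, 0, 6, 6], [1, 20, 0, 0, 0, 8, 6], [1, 24, 0, 0, 0, 9, 6], [1.5, 28, 0, 0, 0, 10, 6], [1.5, 32, 0, 0, 0, 11, 6], [2, 36, 0, 0, 0, 12, 6], [2, 40, 0, 0, 0, 12, 6], [2.5, 44, 0, 0, 0, 12, 6], [2.6, 48, 0, 0, 0, 12, 6]]]'

```text
t: 7.75
tcp_pos: [0.4968, 0.277, 0.1961]
tool_rot: [0.048, 0.999, -0.001, -0.003]
force: [1.2, 0.1, 0.3]
finger_gap: 0.7
gripper_force: 0.0
```

>>> carry_out --targets '[[[0, 3.5, 0, 0, 0, 0, 6], [0, 6.5, 0, 0, 0, 0, 6], [0, 9, 0, 0, 0, 0, 6], [0, 10.5, 0, 0, 0, 0, 6], [0, 10.5, 0, 0, 0, 0, 6], [0, 10.5, 0, 0, 0, 0, 6], [0, 10.5, 0, 0, 0, 0, 6]]]'

```text
t: 8.33
tcp_pos: [0.5087, 0.3791, 0.197]
tool_rot: [0.048, 0.999, -0.001, -0.002]
force: [-0.6, -0.8, 0.3]
finger_gap: 0.705
gripper_force: 0.0
```

```bash
python3 - <<'E'
from station import manip,cams
from h import *
import pickle
s=manip.sense();i=cams.camera_info("wrist");im=cams.snapshot("wrist");cv2.imwrite("pics/w3.png",im[:,:,::-1])
print(s["tcp_pos"],s["q"][5],s["finger_gap"])
np.save("w3.npy",im);pickle.dump(i,open("w3.pkl","wb"))
print(proj(i,[[.489,.3795,.067],[.489,.3795,.027]]))
E
```

```text
[0.50865005 0.37907583 0.19702378] -1.0101033550791165 0.704621478301619
[[276.9617798  189.49019415]
 [277.21830163 182.28272792]]
```

View pics/w3.png

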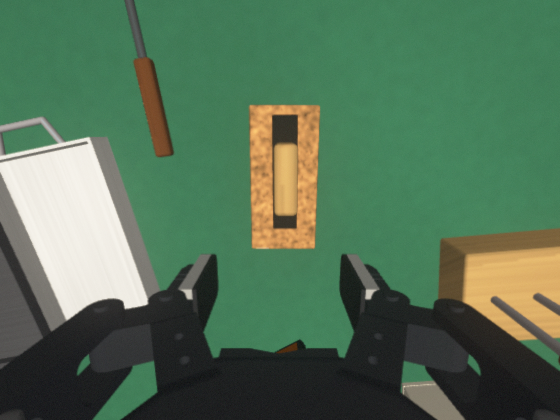

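The wrist view shows the bar at about (285,172) and the handle top at about (286,178), in line with the pad. The reamer is at (155,110) and the glasses are beyond the bottom edge.

```bash
python3 - <<'E'
from station import manip
from h import *
import pickle
i=pickle.load(open("w3.pkl","rb"));im=np.load("w3.npy");hsv=cv2.cvtColor(im,cv2.COLOR_RGB2HSV);H,S,V=[hsv[...,k].astype(int) for k in range(3)]
reg=np.zeros(H.shape,bool);reg[95:258,235:335]=1
print([hsv[y,x].tolist() for y,x in((180,286),(160,262),(125,285),(220,285))])
def rect(m,z,n):
    pts=np.argwhere(m)[:,::-1].astype(np.int32)
    h=cv2.convexHull(pts);p=plane(i,h.reshape(-1,2)*1.,z)[:,:2].astype(np.float32)*1000
    r=cv2.minAreaRect(p);print(n,np.round(r[0],1),np.round(r[1],1),round(r[2],1))
k=np.ones((3,3),np.uint8)
op=lambda m:cv2.morphologyEx(m.astype(np.uint8),cv2.MORPH_OPEN,k)>0
rect(op(reg&(V<70)),.027,"bar")
c=reg&(H<25)&(V>90);rect(op(c),.005,"pad")
h=np.zeros_like(reg);h[138:222,270:302]=1
rect(op(h&(H<25)&(V>130)&(S<125)),.067,"handle")
rect(op(h&(V>80)&(np.abs(np.arange(560)[None]-286)<13)),.067,"handle2")
E
```

```text
[[19, 130, 230], [15, 149, 221], [27, 45, 51], [19, 76, 57]]
bar [481.8 387.2] [ 21.5 106.4] 84.7
pad [491.5 385.7] [ 69.4 148.8] 84.4Traceback (most recent call last):
  File "<stdin>", line 16, in <module>
  File "<stdin>", line 9, in rect
AttributeError: 'NoneType' object has no attribute 'reshape'
```

```bash
python3 - <<'E'
from station import manip
from h import *
import pickle
i=pickle.load(open("w3.pkl","rb"));im=np.load("w3.npy");g=im.astype(int)
print(im[180,264:308].sum(1).tolist());print(im[100:240,286].sum(1).tolist())
print(plane(i,[(275,180),(297,180),(286,143),(286,215)],.067)*1000)
goal(manip.sense(),482,386.5,51,84.6)
E
```

```text
[505, 504, 485, 480, 464, 470, 464, 440, 339, 217, 323, 419, 455, 471, 495, 500, 507, 516, 522, 522, 524, 529, 530, 521, 527, 514, 505, 500, 488, 472, 454, 440, 406, 369, 490, 477, 461, 457, 463, 473, 466, 460, 458, 458]
[288, 285, 281, 286, 299, 387, 441, 461, 474, 478, 487, 485, 484, 468, 350, 195, 142, 145, 149, 142, 143, 151, 149, 141, 148, 150, 138, 147, 150, 144, 143, 158, 143, 144, 149, 145, 152, 149, 145, 145, 149, 156, 217, 285, 379, 467, 503, 517, 526, 529, 533, 533, 536, 531, 534, 539, 531, 533, 531, 532, 528, 537, 527, 533, 534, 534, 534, 535, 529, 532, 529, 527, 537, 530, 530, 534, 528, 532, 529, 528, 530, 528, 527, 530, 526, 526, 527, 527, 528, 523, 525, 532, 524, 527, 522, 524, 522, 522, 523, 524, 522, 522, 520, 519, 526, 522, 522, 522, 518, 521, 518, 515, 507, 469, 415, 322, 177, 154, 153, 155, 159, 144, 153, 155, 154, 152, 153, 168, 278, 410, 472, 476, 482, 483, 490, 490, 469, 450, 419, 415]
[[480.85727783 378.64264361  67.        ]
 [482.60788483 396.94419909  67.        ]
 [451.78736331 390.46595102  67.        ]
 [511.86774016 385.10280695  67.        ]]
shift [ 2.72  0.53 14.67] turn [-0.13 -0.18 -0.12]
```

>>> carry_out --targets '[[[1.5, 0.6, 0, 0, 0, 0, 5], [2.7, 0.6, 3, 0, 0, 0, 5], [2.7, 0.6, 6.5, 0, 0, 0, 5], [2.7, 0.6, 10, 0, 0, 0, 5], [2.7, 0.6, 12.5, 0, 0, 0, 5], [2.7, 0.6, 14, 0, 0, 0, 5], [2.7, 0.6, 14.6, 0, 0, 0, 5], [2.7, 0.6, 14.6, 0, 0, 0, 5], [2.7, 0.6, 14.6, 0, 0, 0, 5]]]'

```text
t: 9.13
tcp_pos: [0.4836, 0.3889, 0.0539]
tool_rot: [0.048, 0.999, 0.0, 0.0]
force: [-0.3, 0.1, -0.4]
finger_gap: 0.59
gripper_force: 0.0
```

```bash
python3 - <<'E'
from station import manip
from h import *
s=manip.sense();print(s["tcp_pos"],s["force"]);goal(s,482,387.4,51,84.6)
E
```

```text
[0.48364806 0.38885826 0.05389296] [-0.33803307  0.08292984 -0.356072  ]
shift [ 0.15 -0.16  0.29] turn [ 0.02  0.02 -0.1 ]
```

>>> carry_out --targets '[[[0.1, -0.15, 0.2, 0, 0, 0, 4], [0.1, -0.15, 0.2, 0, 0, 0, 3], [0.1, -0.15, 0.2, 0, 0, 0, 2], [0.1, -0.15, 0.2, 0, 0, 0, 1.2], [0.1, -0.15, 0.2, 0, 0, 0, 1.2], [0.1, -0.15, 0.2, 0, 0, 0, 1.2], [0.1, -0.15, 0.2, 0, 0, 0, 1.2], [0.1, -0.15, 0.2, 0, 0, 0, 1.2]]]' --force 80

```text
t: 9.8
tcp_pos: [0.483, 0.3877, 0.0525]
tool_rot: [0.048, 0.999, 0.0, 0.001]
force: [-1.2, -0.8, 6.2]
finger_gap: 0.221
gripper_force: 78.9
```

```bash
python3 - <<'E'
from station import manip
from h import *
s=manip.sense();print(s["tcp_pos"],s["force"],s["finger_gap"])
E
```

```text
[0.48295828 0.38773737 0.05254047] [-1.16386271 -0.8253382   6.15076211] 0.22085674869455704
```

>>> carry_out --targets '[[[0, 0, -1, 0, 0, 0, 1.2], [0, 0, -3, 0, 0, 0, 1.2], [0, 0, -5.5, 0, 0, 0, 1.2], [0, 0, -8, 0, 0, 0, 1.2], [0, 0, -10, 0, 0, 0, 1.2], [0, 0, -11, 0, 0, 0, 1.2], [0, 0, -11, 0, 0, 0, 1.2], [0, 0, -11, 0, 0, 0, 1.2]]]'

```text
t: 10.47
tcp_pos: [0.4821, 0.3874, 0.1611]
tool_rot: [0.048, 0.999, -0.0, -0.0]
force: [-0.3, -0.5, -2.7]
finger_gap: 0.223
gripper_force: 78.3
```

```bash
python3 - <<'E'
from station import manip
from h import *
s=manip.sense();print(s["tcp_pos"],s["force"],s["finger_gap"],s["gripper_force"]);goal(s,535.8,-87.6,160,96.4)
E
```

```text
[0.48207241 0.38740532 0.16110282] [-0.33818432 -0.5213067  -2.7047576 ] 0.22346355525896397 78.33104968070984
shift [ -9.87 -46.77   0.11] turn [-0.000e+00 -1.000e-02 -1.187e+01]
```

>>> carry_out --targets '[[[-0.3, -1.5, 0, 0, 0, -0.5, 1.2], [-1, -5, 0, 0, 0, -1, 1.2], [-1.9, -9, 0, 0, 0, -2, 1.2], [-2.7, -13, 0, 0, 0, -3, 1.2], [-3.6, -17, 0, 0, 0, -4, 1.2], [-4.4, -21, 0, 0, 0, -5, 1.2], [-5.3, -25, 0, 0, 0, -6.5, 1.2], [-6.1, -29, 0, 0, 0, -8, 1.2], [-7, -33, 0, 0, 0, -9.5, 1.2], [-7.8, -37, 0, 0, 0, -11, 1.2], [-8.7, -41, 0, 0, 0, -11.9, 1.2], [-9.3, -44, 0, 0, 0, -11.9, 1.2]]]'

```text
t: 11.47
tcp_pos: [0.5324, -0.0624, 0.1595]
tool_rot: [-0.056, 0.998, 0.0, -0.001]
force: [0.8, -0.1, -3.6]
finger_gap: 0.226
gripper_force: 78.7
```

>>> carry_out --targets '[[[-0.4, -2, 0, 0, 0, 0, 1.2], [-0.6, -2.8, 0, 0, 0, 0, 1.2], [-0.6, -2.8, 0, 0, 0, 0, 1.2], [-0.6, -2.8, 0, 0, 0, 0, 1.2]]]'

```text
t: 11.8
tcp_pos: [0.541, -0.0856, 0.16]
tool_rot: [-0.056, 0.998, 0.001, -0.002]
force: [-0.8, 0.4, -3.0]
finger_gap: 0.226
gripper_force: 78.7
```

```bash
python3 - <<'E'
from station import manip,cams
from h import *
s=manip.sense();print(s["tcp_pos"],s["force"],s["finger_gap"],s["gripper_force"],s["q"]);goal(s,535.8,-87.6,93.5,96.4)
E
```

```text
[ 0.54102674 -0.08563295  0.1599722 ] [-0.81042187  0.43152751 -3.04345042] 0.22646094196924482 78.70504260063171 [-3.61334351e-01  5.51352115e-01  1.70973777e+00  7.54140623e-04
  8.84187090e-01 -2.04418250e+00]
shift [ 0.52 -0.15  6.65] turn [ 0.13 -0.17 -0.01]
```

>>> carry_out --targets '[[[0.3, 0, 1.5, 0, 0, 0, 1.2], [0.4, -0.1, 3.5, 0, 0, 0, 1.2], [0.4, -0.1, 5, 0, 0, 0, 1.2], [0.4, -0.1, 6, 0, 0, 0, 1.2], [0.4, -0.1, 6.5, 0, 0, 0, 1.2], [0.4, -0.1, 6.6, 0, 0, 0, 1.2], [0.4, -0.1, 6.6, 0, 0, 0, 1.2], [0.4, -0.1, 6.6, 0, 0, 0, 1.2]]]'

```text
t: 12.47
tcp_pos: [0.5388, -0.0877, 0.0959]
tool_rot: [-0.056, 0.998, -0.0, 0.001]
force: [-0.2, 0.2, -3.0]
finger_gap: 0.228
gripper_force: 79.1
```

```bash
python3 - <<'E'
from station import manip,cams
from h import *
s=manip.sense();print(s["tcp_pos"],s["force"],s["finger_gap"]);goal(s,535.8,-87.6,93.5,96.4)
im=cams.snapshot("wrist");cv2.imwrite("pics/w4.png",im[:,:,::-1])
E
```

```text
[ 0.53884174 -0.08767976  0.09587677] [-0.2415813   0.21537738 -2.95797357] 0.2278568916455876
shift [0.3  0.04 0.24] turn [-0.03  0.07  0.07]
```

View pics/w4.png

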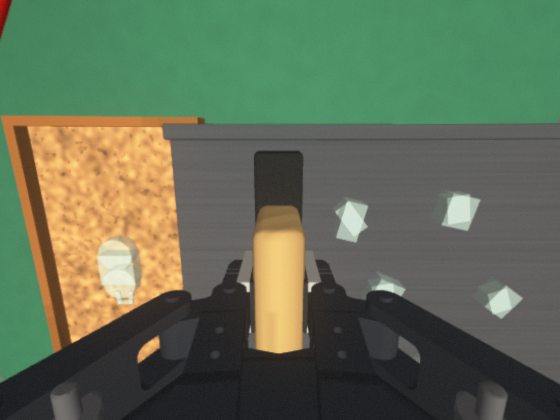

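The wrist view shows the bar down near the fence with no chip under it. The next chip is at (351,219), and the pendant is in the tray at (120,265). I now lower the bar to touch.

>>> carry_out --targets '[[[0.2, 0, 0.1, 0, 0, 0, 1.2], [0.2, 0, 0.2, 0, 0, 0, 1.2], [0.2, 0, 0.25, 0, 0, 0, 1.2], [0.2, 0, 0.25, 0, 0, 0, 1.2], [0.2, 0, 0.25, 0, 0, 0, 1.2]]]'

```text
t: 12.93
tcp_pos: [0.5363, -0.0883, 0.0928]
tool_rot: [-0.056, 0.998, -0.0, 0.0]
force: [-0.4, -0.5, -3.0]
finger_gap: 0.225
gripper_force: 79.1
```

>>> carry_out --targets '[[[0, 0.5, 0.05, 0, 0, 0, 1.2], [0, 1.5, 0.05, 0, 0, 0, 1.2], [0, 3, 0.05, 0, 0, 0, 1.2], [0, 4.6, 0.05, 0, 0, 0, 1.2], [0, 6.2, 0.05, 0, 0, 0, 1.2], [0, 7.8, 0.05, 0, 0, 0, 1.2], [0, 9.4, 0.05, 0, 0, 0, 1.2], [0, 11, 0.05, 0, 0, 0, 1.2], [0, 12.5, 0.05, 0, 0, 0, 1.2], [0, 13.7, 0.05, 0, 0, 0, 1.2], [0, 14.2, 0.05, 0, 0, 0, 1.2], [0, 14.2, 0.05, 0, 0, 0, 1.2]]]'

```text
t: 13.93
tcp_pos: [0.5201, 0.0547, 0.0925]
tool_rot: [-0.057, 0.998, 0.0, 0.0]
force: [-0.1, 3.3, 1.2]
finger_gap: 0.223
gripper_force: 79.5
```

```bash
python3 - <<'E'
from station import manip,cams
from h import *
s=manip.sense();p=s["tcp_pos"]*1000;print(p,s["force"],s["finger_gap"],s["q"])
d=p[:2]-[561,-16.3];a=np.radians(6.4);print(d@[np.cos(a),np.sin(a)],d@[-np.sin(a),np.cos(a)])
im=cams.snapshot("wrist");cv2.imwrite("pics/w5.png",im[:,:,::-1])
E
```

```text
[520.06069355  54.68920696  92.52369708] [-0.14017249  3.29970836  1.16710483] 0.22339110155619213 [-1.09622927e-01  6.40433408e-01  1.81571147e+00  1.46403885e-03
  6.85536304e-01 -1.79514540e+00]
-32.77107828109633 75.11025725461178
```

View pics/w5.png

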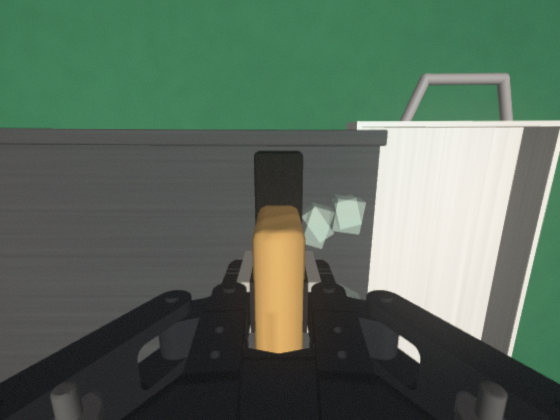

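The wrist view shows two chips ahead of the bar at (318,226) and (349,214), with others under the fingers at about (350,293). They are moving toward the pan, so I continue over the edge.

>>> carry_out --targets '[[[0, 0.8, 0, 0, 0, 0, 1.2], [0, 1.8, 0, 0, 0, 0, 1.2], [0, 2.8, 0, 0, 0, 0, 1.2], [0, 3.7, 0, 0, 0, 0, 1.2], [0, 4.6, 0, 0, 0, 0, 1.2], [0, 5.3, 0, 0, 0, 0, 1.2], [0, 5.8, 0, 0, 0, 0, 1.2], [0, 5.8, 0, 0, 0, 0, 1.2], [0, 5.8, -1, 0, 0, 0, 1.2], [0, 5.8, -3, 0, 0, 0, 1.2], [0, 5.8, -5, 0, 0, 0, 1.2], [0, 5.8, -6, 0, 0, 0, 1.2]]]'

```text
t: 14.98
tcp_pos: [0.5136, 0.1109, 0.1535]
tool_rot: [-0.056, 0.998, 0.0, -0.0]
force: [-0.1, 0.6, -2.3]
finger_gap: 0.223
gripper_force: 78.9
```

```bash
cat > chips.py <<'E'
from station import manip,cams
from h import *
s=manip.sense();p=s["tcp_pos"]*1000;print(p,s["force"],s["finger_gap"])
a=np.radians(6.4);ex=np.array([np.cos(a),np.sin(a)]);ey=np.array([-ex[1],ex[0]]);O=np.array([561,-16.3])
print("tcp plate",(p[:2]-O)@ex,(p[:2]-O)@ey)
i=cams.camera_info("top");im=cams.snapshot("top")
im0=np.load("top0.npy");np.save("topn.npy",im)
hsv=cv2.cvtColor(im,cv2.COLOR_RGB2HSV);V=hsv[...,2];reg=np.zeros(V.shape,bool);reg[165:265,170:345]=1
# plate area by projected polygon
q=lambda x,y,z:np.r_[O+x*ex+y*ey,z]/1000
poly=proj(i,[q(-90,-128,45),q(90,-128,45),q(90,128,45),q(-90,128,45)]);pm=np.zeros(V.shape,np.uint8);cv2.fillPoly(pm,[poly.astype(np.int32)],1)
for c in blobs((pm>0)&(V>125),6,999):
    d=plane(i,c.reshape(-1,2)*1.,.05)[:,:2].mean(0)*1000-O;print("chip on plate?",np.round(c.mean((0,1))),np.round([d@ex,d@ey]),cv2.contourArea(c))
E
python3 chips.py; python3 - <<'E'
from h import *
im=np.load("topn.npy");cv2.imwrite("pics/t2.png",cv2.resize(im[150:290,160:350,::-1],None,fx=4,fy=4,interpolation=cv2.INTER_CUBIC))
E
```

```text
[513.56089844 110.91058515 153.52277528] [-0.05623814  0.60269736 -2.27532619] 0.22329831345045695
tcp plate -32.96342915550392 131.70578449893097
chip on plate? [264. 187.] [56. 28.] 58.5
chip on plate? [290. 185.] [ 57. -31.] 55.0
```

View pics/t2.png

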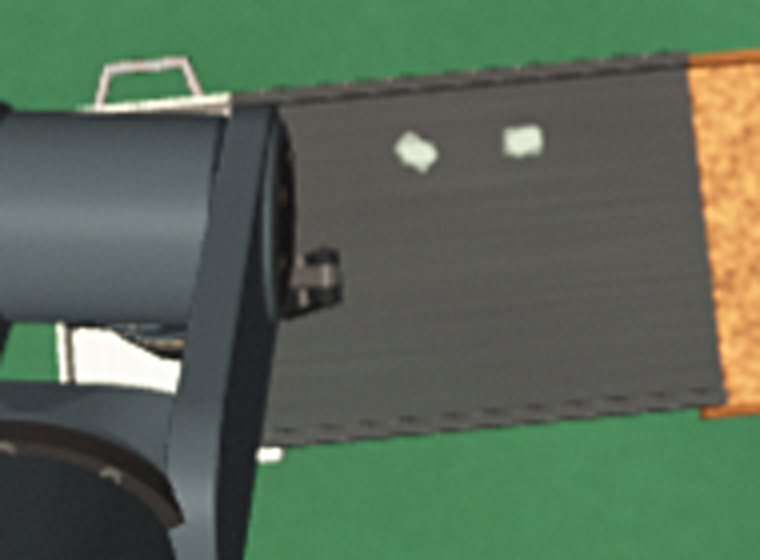

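The top view shows only two chips left on the plate, at crop (417,152) and (523,140). The other four went off into the pan end, which the arm hides. The second pass will be at x' = +33.

```bash
python3 - <<'E'
from station import manip
from h import *
goal(manip.sense(),601.6,-82.2,153,96.4)
E
```

```text
shift [ -6.49 -20.16   0.19] turn [0.02 0.18 0.01]
```

>>> carry_out --targets '[[[-0.5, -1.5, 0, 0, 0, 0, 1.2], [-1.5, -4.5, 0, 0, 0, 0, 1.2], [-2.6, -8, 0, 0, 0, 0, 1.2], [-3.7, -11.5, 0, 0, 0, 0, 1.2], [-4.8, -15, 0, 0, 0, 0, 1.2], [-5.8, -18, 0, 0, 0, 0, 1.2], [-6.4, -19.8, 0, 0, 0, 0, 1.2], [-6.5, -20.2, 1, 0, 0, 0, 1.2], [-6.5, -20.2, 3, 0, 0, 0, 1.2], [-6.5, -20.2, 4.5, 0, 0, 0, 1.2], [-6.5, -20.2, 5, 0, 0, 0, 1.2], [-6.5, -20.2, 5, 0, 0, 0, 1.2]]]'

```text
t: 16.03
tcp_pos: [0.5985, -0.0813, 0.0994]
tool_rot: [-0.056, 0.998, 0.002, -0.003]
force: [-0.4, 0.4, -2.6]
finger_gap: 0.224
gripper_force: 79.0
```

```bash
python3 - <<'E'
from station import manip
from h import *
s=manip.sense();print(s["tcp_pos"],s["force"]);goal(s,601.6,-82.2,92.5,96.4)
E
```

```text
[ 0.59845259 -0.08133891  0.09942172] [-0.42220679  0.35913478 -2.5696547 ]
shift [-0.31 -0.12  0.69] turn [ 0.2  -0.36  0.04]
```

>>> carry_out --targets '[[[0, 0, 0.4, 0, 0, 0, 1.2], [0, 0, 0.7, 0, 0, 0, 1.2], [0, 0, 0.8, 0, 0, 0, 1.2], [0, 0, 0.8, 0, 0, 0, 1.2], [0, 0, 0.8, 0, 0, 0, 1.2], [0, 0, 0.8, 0, 0, 0, 1.2]]]'

```text
t: 16.53
tcp_pos: [0.6014, -0.0829, 0.0948]
tool_rot: [-0.056, 0.998, -0.0, 0.0]
force: [0.1, 0.3, -3.2]
finger_gap: 0.226
gripper_force: 79.0
```

```bash
python3 - <<'E'
from station import manip
from h import *
s=manip.sense();print(s["tcp_pos"],s["force"]);goal(s,601.6,-82.2,92.5,96.4)
E
```

```text
[ 0.60141921 -0.08287012  0.09476652] [ 0.1313797   0.28279293 -3.22622651]
shift [-0.03  0.06  0.23] turn [-0.02  0.05  0.03]
```

>>> carry_out --targets '[[[0, 0.2, 0.2, 0, 0, 0, 1.2], [0, 1, 0.22, 0, 0, 0, 1.2], [0, 2.5, 0.22, 0, 0, 0, 1.2], [0, 4.2, 0.22, 0, 0, 0, 1.2], [0, 5.9, 0.22, 0, 0, 0, 1.2], [0, 7.6, 0.22, 0, 0, 0, 1.2], [0, 9.3, 0.22, 0, 0, 0, 1.2], [0, 11, 0.22, 0, 0, 0, 1.2], [0, 12.5, 0.22, 0, 0, 0, 1.2], [0, 13.7, 0.22, 0, 0, 0, 1.2], [0, 14.4, 0.22, 0, 0, 0, 1.2], [0, 14.4, 0.22, 0, 0, 0, 1.2]]]'

```text
t: 17.53
tcp_pos: [0.5847, 0.0628, 0.0925]
tool_rot: [-0.057, 0.998, 0.001, 0.0]
force: [-0.2, 4.7, 2.6]
finger_gap: 0.227
gripper_force: 79.8
```

>>> carry_out --targets '[[[0, 0.8, 0, 0, 0, 0, 1.2], [0, 1.8, 0, 0, 0, 0, 1.2], [0, 2.8, 0, 0, 0, 0, 1.2], [0, 3.7, 0, 0, 0, 0, 1.2], [0, 4.6, 0, 0, 0, 0, 1.2], [0, 5.3, 0, 0, 0, 0, 1.2], [0, 5.8, 0, 0, 0, 0, 1.2], [0, 5.8, 0, 0, 0, 0, 1.2], [0, 5.8, -1, 0, 0, 0, 1.2], [0, 5.8, -3, 0, 0, 0, 1.2], [0, 5.8, -6, 0, 0, 0, 1.2], [0, 5.8, -8, 0, 0, 0, 1.2]]]'

```text
t: 18.53
tcp_pos: [0.5773, 0.1191, 0.1727]
tool_rot: [-0.056, 0.998, 0.001, -0.001]
force: [0.8, 0.2, -2.6]
finger_gap: 0.226
gripper_force: 79.1
```

```bash
python3 chips.py; python3 - <<'E'
from station import manip
from h import *
goal(manip.sense(),480,330,170,84.6)
E
```

```text
[577.30282359 119.05719668 172.73510232] [ 0.7763708   0.16087033 -2.56031156] 0.22616222592295007
tcp plate 31.289345259340074 132.6963813457014
shift [ 7.57 22.07  0.65] turn [ 0.09  0.31 11.82]
```

>>> carry_out --targets '[[[0.5, 1.5, 0, 0, 0, 1, 1.2], [1.5, 4.5, 0, 0, 0, 3, 1.2], [2.6, 8, 0, 0, 0, 5, 1.2], [3.8, 11.5, 0, 0, 0, 7, 1.2], [5, 15, 0, 0, 0, 9, 1.2], [6.2, 18.5, 0, 0, 0, 11, 1.2], [7.4, 22, 0, 0, 0, 11.8, 1.2], [7.6, 25, 0, 0, 0, 11.8, 1.2], [7.6, 27, 0, 0, 0, 11.8, 1.2], [7.6, 27.5, 0, 0, 0, 11.8, 1.2], [7.6, 27.5, 0, 0, 0, 11.8, 1.2]]]'

```text
t: 19.5
tcp_pos: [0.4702, 0.3841, 0.1706]
tool_rot: [0.045, 0.999, -0.0, -0.001]
force: [-0.1, -0.5, -3.4]
finger_gap: 0.223
gripper_force: 79.1
```

```bash
python3 chips.py; python3 - <<'E'
from station import manip,cams
from h import *
s=manip.sense();goal(s,483,387.5,70,84.6)
im=np.load("topn.npy");t=im[130:290,80:395,::-1];cv2.imwrite("pics/t3.png",cv2.resize(t,None,fx=2.5,fy=2.5,interpolation=cv2.INTER_CUBIC))
sc=cams.snapshot("scene");c=sc[180:280,260:460,::-1];a=cv2.resize(c,(787,int(787/2)));b=cv2.imread("pics/t3.png")[:,:787]
b=cv2.resize(b,(400,200));a=cv2.resize(c,(800,400),interpolation=cv2.INTER_CUBIC);p=cv2.resize(im[165:275,160:350,::-1],(345,200),interpolation=cv2.INTER_CUBIC)
cv2.imwrite("pics/t3.png",np.vstack([np.hstack([b,p,np.zeros((200,55,3),np.uint8)]),a]))
E
```

```text
[470.19458338 384.09736332 170.61558633] [-0.09960608 -0.48992045 -3.40594164] 0.22268311288178275
tcp plate -45.60764337770036 408.02403740867805
shift [-1.21  0.61 10.07] turn [-0.1  -0.16  0.11]
```

View pics/t3.png

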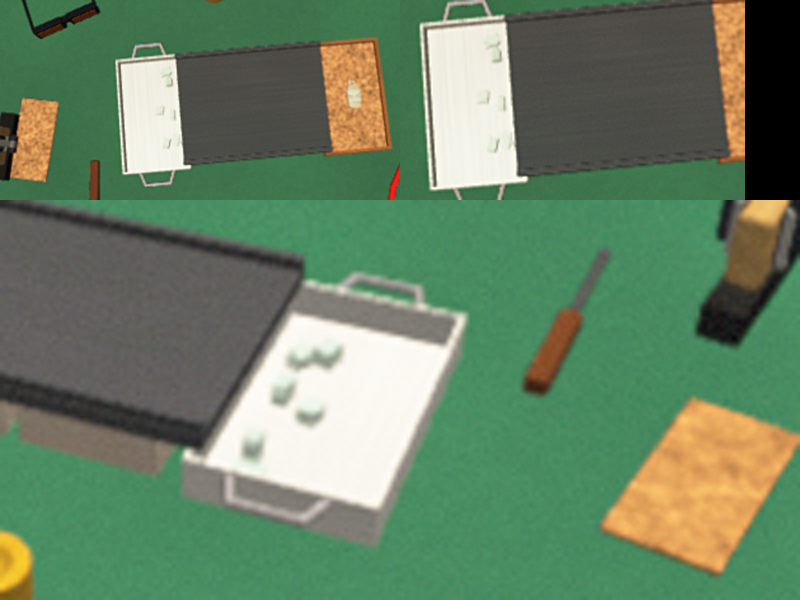

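The top panels show a clear plate, the pendant in the tray, and six chips in the pan: (490,42), (496,54), (483,97), (501,103), (493,145) and (510,140). Next the scraper goes back on its pad.

>>> carry_out --targets '[[[-1, 0.4, 2, 0, 0, 0, 1.2], [-1.8, 0.5, 5, 0, 0, 0, 1.2], [-1.8, 0.5, 8, 0, 0, 0, 1.2], [-1.8, 0.5, 10, 0, 0, 0, 1.2], [-1.8, 0.5, 11.2, 0, 0, 0, 1.2], [-1.8, 0.5, 11.4, 0, 0, 0, 1.2], [-1.8, 0.5, 11.4, 0, 0, 0, 1.2], [-1.8, 0.5, 11.4, 0, 0, 0, 1.2]]]'

```text
t: 20.27
tcp_pos: [0.4916, 0.3859, 0.0591]
tool_rot: [0.047, 0.999, 0.001, 0.001]
force: [0.3, -0.0, -2.0]
finger_gap: 0.225
gripper_force: 79.1
```

```bash
python3 - <<'E'
from station import manip
from h import *
s=manip.sense();print(s["tcp_pos"],s["force"]);goal(s,491,386,52.5,84.6)
E
```

```text
[0.49161693 0.38588028 0.0591379 ] [ 0.34381315 -0.02242735 -1.95154482]
shift [0.06 0.01 0.66] turn [ 0.06  0.1  -0.02]
```

>>> carry_out --targets '[[[0, 0, 0.2, 0, 0, 0, 1.2], [0, 0, 0.4, 0, 0, 0, 1.2], [0, 0, 0.5, 0, 0, 0, 1.2], [0, 0, 0.55, 0, 0, 0, 1.2], [0, 0, 0.55, 0, 0, 0, 1.2], [0, 0, 0.55, 0, 0, 0, 1.2]]]'

```text
t: 20.77
tcp_pos: [0.4906, 0.3861, 0.0527]
tool_rot: [0.047, 0.999, 0.0, 0.0]
force: [0.8, -0.4, -2.2]
finger_gap: 0.227
gripper_force: 79.1
```

>>> carry_out --targets '[[[0, 0, 0.03, 0, 0, 0, 1.2], [0, 0, 0.07, 0, 0, 0, 1.2], [0, 0, 0.1, 0, 0, 0, 1.2], [0, 0, 0.1, 0, 0, 0, 1.2], [0, 0, 0.1, 0, 0, 0, 1.2]]]'

```text
t: 21.18
tcp_pos: [0.4905, 0.386, 0.0525]
tool_rot: [0.047, 0.999, 0.0, 0.0]
force: [-1.6, -1.4, 5.5]
finger_gap: 0.224
gripper_force: 80.1
```

Contact is made, so I open and retreat upward.

>>> carry_out --targets '[[[0, 0, 0.05, 0, 0, 0, 2.2], [0, 0, 0.05, 0, 0, 0, 3], [0, 0, 0.05, 0, 0, 0, 4.5], [0, 0, 0.05, 0, 0, 0, 5], [0, 0, -1, 0, 0, 0, 5], [0, 0, -4, 0, 0, 0, 5], [0, 0, -8, 0, 0, 0, 5], [0, 0, -12, 0, 0, 0, 5], [0, 0, -15, 0, 0, 0, 5], [0, 0, -16, 0, 0, 0, 5], [0, 0, -16, 0, 0, 0, 5], [0, 0, -16, 0, 0, 0, 5]]]'

```text
t: 22.18
tcp_pos: [0.4903, 0.3857, 0.2118]
tool_rot: [0.047, 0.999, 0.0, 0.0]
force: [-0.0, 1.1, -0.2]
finger_gap: 0.585
gripper_force: 0.0
```

```bash
python3 - <<'E'
from station import manip,cams
from h import *
s=manip.sense();i=cams.camera_info("wrist");im=cams.snapshot("wrist");print(s["t"],s["tcp_pos"],s["finger_gap"],s["force"])
hsv=cv2.cvtColor(im,cv2.COLOR_RGB2HSV);H,S,V=[hsv[...,k].astype(int) for k in range(3)]
c=proj(i,[[.4905,.3855,.027]])[0];print(c)
def rect(m,z,n):
    for b in blobs(m,150,20000):
        if np.linalg.norm(b.mean((0,1))-c)<70:
            p=plane(i,b.reshape(-1,2)*1.,z)[:,:2].astype(np.float32)*1000;r=cv2.minAreaRect(p);print(n,np.round(r[0],1),np.round(r[1],1),round(r[2],1))
reg=np.zeros(H.shape,bool);y,x=int(c[1]),int(c[0]);reg[max(0,y-85):y+65,x-45:x+45]=1
rect(reg&(V<70),.027,"bar");rect(reg&(H<25)&(V>90),.005,"pad")
dark=np.argwhere(reg&(V<70))[:,::-1].astype(np.int32)
p=plane(i,cv2.convexHull(dark).reshape(-1,2)*1.,.027)[:,:2].astype(np.float32)*1000;print("barhull",cv2.minAreaRect(p))
E
python3 chips.py
```

```text
22.1833 [0.49028437 0.38574801 0.21178233] 0.5850135074131796 [-0.02875533  1.14280682 -0.16379674]
[277.93383286 198.52360123]
bar [449.7 389.9] [21.2 27.5] 84.6
pad [491.6 385.6] [ 69.6 148.9] 84.3
barhull ((489.25396728515625, 386.20050048828125), (21.181196212768555, 106.94548034667969), 84.6346206665039)
[489.52963085 385.33407128 210.29571083] [ 0.39938078  0.51813901 -0.02201302] 0.5857793890938318
tcp plate -26.255238968896435 407.09778101091564
```

The scraper stands upright in the middle of its pad and is released. The chips and the pendant are in place, so I hand the job in.

```bash
python3 -c "
from station import sign_off
print(sign_off())"
```

```text
the job is handed in; nothing more can be done
None
```

The job is handed in: the pendant lies in the tray, all six chips are in the pan, and the scraper stands released on its cork pad, as seen in the last pictures (about 22 s of the 69 s used; the judge returned no verdict).

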